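Load the stamping press and start it with its spring key

ROBOT

A 6-joint arm with a two-finger parallel gripper is mounted at the origin on the work surface. World frame = base frame: x ahead of the robot, y to its left, z up, the work surface at z = 0. Lengths are in m, angles in degrees, forces in N, time in s.
With the tool pointing down it reaches from about 0.35 to 0.875 m from the base axis. Payload 4.2 kg.
Tool frame: the origin (TCP) lies midway between the tips of the shut fingers; the grasp point (between the pads) lies 19 mm behind it; z points along the fingers, y is the line along which they close (so a half turn about z gives the same grasp; the last joint's range is limited). The gripper opens to 87 mm and grips with 3 to 60 N. Pads are 19 mm wide; open, the fingers measure 117 mm over their backs; the gripper's body (75 mm by 190 mm) begins 51 mm behind the grasp point.
Start: joints at [-49.125, 22.042, 0.453, 0, -68.411, -14.817], TCP at [0.275, -0.561, 0.186] pointing down, gripper open.
Joint ranges: [-179.83, 179.83], [-69.29, 118.12], [-61.27, 80.66], [-181.25, 117.63], [-171.15, -9.14], [-177.46, 177.46]. Speed limits (degrees/s): [159.86, 159.86, 180, 180, 180, 180].

INTERFACE

Orientations are given as [roll, pitch, yaw] about the fixed x, y, z axes, in that order (R = Rz(yaw) Ry(pitch) Rx(roll)).
In Python, from workcell import env gives the robot as it stands. The module is installed in compiled form; this text tells all that it offers. Calls block until the motion is done:
- env.goto(position, orientation): joint-space move of the TCP to a pose.
- env.move_straight(position, rotation=None, rate=0.15, force_limit=None): straight line of the TCP; rotation=None keeps the orientation; rate is the mean speed in m/s. With force_limit (N) it stops when the force on the tool has changed by that much, and returns True; else False.
- env.set_joints(angles): joint-space move.
- env.gripper_to(opening, grasp_force=None): opening from 0.0 (shut) to 1.0 (fully open); grasp_force is the grip in N (None keeps the last); returns when the fingers have stopped.
- env.dwell(seconds).
- env.inverse_kinematics(position, orientation): joint angles nearest the present ones, or None.
- env.read_state(): the state.
- env.grab_frame(name): name is "scene" or "top"; returns a dict with "image" (420x560x3 uint8, blue, green, red), "fx", "fy", "cx", "cy" (pixels), "position" and "orientation" of the camera in the world. Camera axes: x right, y up, looking along -z (the intrinsics and any distortion apply to the point x, -y, -z); pixel columns grow to the right and rows downward; lengths in m; the calibration is good to about 2 mm. A picture is of the moment at which its call begins. There is no depth.
A pose or a line that the arm cannot do raises env.Unreachable and nothing moves.
- env.close_job(): hands the job in; it is judged then, once.
Trained networks look in a picture, given as the dict that the camera call returned (one of the last four; its "shot" number tells which), for a name from the list of things; names that differ only in an ending like _2 or _b are one class to them, and where a whole thing is asked for, a point or a joint stands for the part that bears it (a point fixed in the world has none). Each returns a list of dicts, best first, with "score" (0 to 1); they miss things now and then, are a little off and sometimes report something else, mostly with a low value. They report only what shows in the picture. A call takes as long as a camera call. They do not tell look-alikes from the thing itself.
- env.search_frame(picture, thing): "xyz" ([x, y, z] in m, in world coordinates, good to about 4 mm: the middle of the surface that is visible of it).
- env.trace(picture, thing): "mask" (420x560 bool, what is visible of it).
The state is a dict: "clock": time; "joint_positions": joint angles; "qvel": joint speeds; "joint_torque": joint torques, N m; "position": TCP position; "tool_rot": TCP orientation; "force": force on the tool from outside, world axes, zero at the start; "wrist_torque": the same for the moment, N m; "opening": opening from 0.0 (shut) to 1.0 (fully open); "finger_force": force on a finger pad.
Only numpy, scipy, OpenCV 4.12 (cv2) and the standard library are available. Lean on these libraries where they do the work, as an engineer would, in place of code of your own. Each camera call takes 0.05 s, during which the arm holds its last target. There are 200 camera calls.

TASK

Set the copper bowl down upright (do not drop it) inside the red ring in the middle of the press's tray, push the tray fully home, and slide the red bolt all the way shut across the tray's front. Only then twist the red start key on the sloping console clockwise to its stop, hold it there a moment, and let go so that it springs back. Leave the other bowls and everything else on the bench where they are.

Things in the scene. Friction and masses are not known exactly. Their poses are not given: they have to be found in the camera images.
- copper_bowl: the small straight-sided open bowl of reddish copper: 58 outer diameter at the rim, 53 at the foot, 36 tall, 4 wall, 150 g. Stands on the wooden board beside a brass and a steel one of the same shape, in any order. Origin: centre of its underside; z up
- press: green and grey bench stamping press, fixed, 320 wide, 220 deep, 220 tall. Origin: on the bench at the foot of the middle of its front face, which looks towards -x; x points into the press. Above 165 high its grey head overhangs the face by 30: to work close to the face the tool must lean back, its fingers pointing forwards and down, 30 to 45 degrees from vertical
- press_mouth (a point): middle of the lower edge of the opening in the press's face (140 wide, 30 to 90 above the bench); axes as the press. A steel bed 144 wide, its top at this height, runs from 165 in front of the face into the opening, with 8 high guides along both sides
- tray: aluminium tray, 110 long (x), 126 wide (y), floor 4 thick, side walls 14 high, with a blue front panel (8 thick, 156 wide, top 70 above the tray's underside) at its robot end; loose on the press's bed, slides along the press's x. Origin: centre of the underside. Fully home the panel lies against the press's face and the origin is at x = +55, z = 30 of the press; it starts at x -115 to -100
- tray_mid (a point): centre of the tray floor's upper face, where the bowl's foot belongs; a thin painted red ring, 83 outside diameter, is drawn round it; axes as the tray
- tray_grip (a point): point on the black fin that is the tray's handle: the fin is 14 thick (y), 26 high, and stands out 45 towards the robot from the middle of the blue panel; the point is 28 in front of the panel, at mid height (42 above the tray's underside); axes as the tray
- bolt (a joint): slide of the bolt on the press's face, left of the opening seen from the robot; 0 open, 0.040 shut (m); it moves along the press's -y, with 2 N friction, stays where it is left. The bar is 14 thick; shut, it overlaps the blue panel by 33, passing 3.5 in front of it, so it is blocked unless the tray is home
- bolt_grip (a point): point on the bolt's red fin, 12 thick (y), 24 high, which stands out 45 towards the robot from the bar; the point is 28 in front of the bar's axis, at the fin's mid height (76 above the bench); axes as the press
- console: grey start console, fixed, on the left or the right of the press (the bowls' board is on the other side); 130 wide, its upper face slopes 35 degrees down towards the robot (its normal leans 35 degrees from vertical to the console's -x). Origin: on the bench under the centre of the sloping face, which is 85 high there
- start_key (a joint): turn of the start key (rad): 0 at rest, 1.2 at its stop, clockwise when looking down on the sloping face; a spring (0.04 N m at rest to 0.18 N m at the stop) takes it back to 0 when let go
- key_grip (a point): point on the key's axis at the height to grip; z is the axis, square out of the sloping face, x runs along the red wing, which is 42 long (x), 13 thick (y) and 36 high (its top is 13 past the point along z, and a disc of 44 diameter begins 23 behind the point); turns with the key
- board: dark wooden board that the bowls stand on, fixed, 200 x 190, 8 thick. Origin: centre of its underside
- brass_bowl: bystander: the same bowl in yellow brass, on the board; leave it alone. Origin: centre of its underside
- steel_bowl: bystander: the same bowl in grey steel, on the board; leave it alone. Origin: centre of its underside
- punch: bystander: wooden-handled punch lying on the bench, 130 long, 30 thick
- hammer: bystander: wooden-handled hammer lying on the bench near the robot, 200 long
- die_ring: bystander: dark steel ring lying on the bench, 56 outside, 28 inside, 12 thick
- scrap_pot: bystander: open blue ceramic pot, 90 diameter, 70 tall
There are look-alikes about, which are no part of the job. There is more than one size of the copper_bowl; the one meant has the size given above.

How it is judged:
By the outcome, as a careful person would: the job done as asked, in the order asked, and still so for the second after the job is handed in, with the robot touching nothing.
It also fails if it takes over 72 s, if anything falls off the work surface, if the arm or the gripper's body presses on something with over 40 N, if the wrist force passes 120 N, or if a joint passes its speed limit or range.

## Working session

There is one attempt and no reset: what is moved stays moved. The work goes in short steps, each a Python script; the robot and the scene stay as the last script left them, time stands still between calls to the robot, and variables do not carry over. Pictures are saved under pics/ and viewed, at most 10 in all, crops included, and the job is handed in when it is done.

```bash
mkdir -p pics
cat > h.py <<'E'
import numpy as np, cv2
from scipy.spatial.transform import Rotation as Rn
from workcell import env
def camR(f):
    o=np.array(f["orientation"],float)
    if o.shape==(3,3): return o
    return Rn.from_euler('xyz',o,degrees=True).as_matrix()
def proj(f,p):
    q=(np.atleast_2d(p)-f["position"])@camR(f)
    return np.c_[f["cx"]+f["fx"]*q[:,0]/-q[:,2], f["cy"]+f["fy"]*-q[:,1]/-q[:,2]]
def back(f,uv,z):
    uv=np.atleast_2d(uv).astype(float)
    d=np.c_[(uv[:,0]-f["cx"])/f["fx"],-(uv[:,1]-f["cy"])/f["fy"],-np.ones(len(uv))]@camR(f).T
    p=np.array(f["position"]); return p+d*((z-p[2])/d[:,2])[:,None]
E
python3 - <<'E'
from h import *
fs={n:env.grab_frame(n) for n in("scene","top")}
print(env.read_state())
for n,f in fs.items():
    cv2.imwrite(f"pics/{n}0.png",f["image"]); print(n,{k:v for k,v in f.items() if k!="image"})
    for t in "copper_bowl brass_bowl steel_bowl press tray tray_mid tray_grip press_mouth bolt bolt_grip console start_key key_grip board punch hammer die_ring scrap_pot".split():
        try: r=env.search_frame(f,t)
        except Exception as e: print(t,e); continue
        print(t,[(np.round(d["xyz"],3).tolist(),round(d["score"],2),proj(f,d["xyz"])[0].round().tolist()) for d in r[:4]])
E
```

```text
{'clock': 0.1, 'joint_positions': array([-4.91240543e+01,  2.20856721e+01,  3.87538412e-01, -2.58516393e-02,
       -6.84113030e+01, -1.48178156e+01]), 'qvel': array([ 0.07422867, -0.05864023,  0.17501014,  0.04608345,  0.08275231,
        0.00025651]), 'joint_torque': array([-4.97462024e-04, -3.91689563e+01,  1.87935752e+01,  4.23189014e+00,
        1.34797400e-02, -6.34622961e-05]), 'position': array([ 0.27430882, -0.56090399,  0.1849744 ]), 'tool_rot': array([ 1.79888058e+02, -4.76741498e-03, -1.53951400e+02]), 'force': array([-0.36810471,  0.59674057,  0.34755736]), 'wrist_torque': array([ 0.02517808,  0.00399605, -0.00107714]), 'finger_force': 0.0, 'opening': 0.9993906413492786}
scene {'fx': 407.8308804378152, 'fy': 407.8308804378152, 'cx': 278.4890022032019, 'cy': 207.14139259533096, 'position': array([0.61064356, 0.88415174, 0.74995308]), 'orientation': array([ 52.43664411,   0.79604421, 170.25501904]), 'shot': 1}
copper_bowl [([0.351, 0.428, 0.015], 0.8, [370.0, 343.0]), ([0.462, 0.371, 0.027], 0.78, [311.0, 325.0]), ([0.401, 0.527, 0.023], 0.59, [363.0, 391.0])]
brass_bowl [
[... 2185 characters left out ...]
[0.461, 0.377, 0.012], 0.33, [181.0, 213.0])]
bolt_grip []
console [([0.536, -0.319, 0.096], 0.9, [397.0, 192.0]), ([0.636, 0.118, 0.076], 0.71, [260.0, 159.0])]
start_key [([0.513, -0.336, 0.11], 0.63, [404.0, 199.0])]
key_grip [([0.514, -0.333, 0.109], 0.53, [403.0, 199.0])]
board [([0.52, 0.334, 0.004], 0.87, [195.0, 196.0]), ([0.553, -0.036, 0.036], 0.59, [307.0, 188.0])]
punch [([0.392, 0.175, 0.023], 0.62, [241.0, 235.0])]
hammer [([0.283, -0.281, 0.023], 0.63, [380.0, 272.0]), ([0.555, -0.035, 0.036], 0.55, [306.0, 187.0])]
die_ring [([0.443, -0.164, 0.011], 0.69, [344.0, 222.0])]
scrap_pot [([0.255, 0.386, 0.017], 0.56, [176.0, 276.0]), ([0.538, -0.321, 0.094], 0.28, [398.0, 192.0])]
```

View pics/scene0.png

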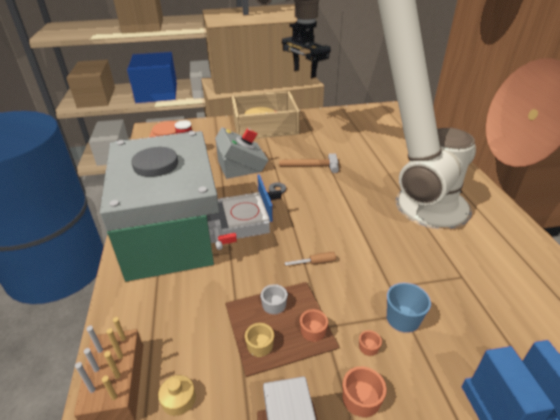

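View pics/top0.png

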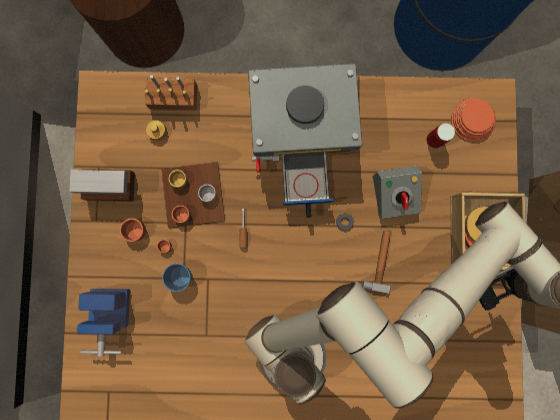

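The scene shows the copper look-alikes: (311,325) on the board, (370,343) small and off the board, and (363,391) large and off the board. In the top view they are at (181,213), (164,246) and (133,230). By the description I choose the one on the board, and check sizes and a crop next. The tray is at (307,187), the bolt fin at (258,163), and the console key at (404,199) in the top view.

```bash
python3 - <<'E'
from h import *
f=env.grab_frame("top"); s=env.grab_frame("scene")
for d in env.trace(f,"copper_bowl")[:4]:
    m=d["mask"]; 
    c=max(cv2.findContours(m.astype(np.uint8),0,1)[0],key=cv2.contourArea).reshape(-1,2)
    w=back(f,c,0.044)[:,:2]; (x,y),r=cv2.minEnclosingCircle(w.astype(np.float32))
    print("bowl",d["score"],c.mean(0),x,y,2000*r, 2000*np.sqrt(m.sum()/np.pi)*(1.555/f["fx"]))
def rect(f,t,z):
    for d in env.trace(f,t)[:1]:
        m=d["mask"].astype(np.uint8); c=max(cv2.findContours(m,0,1)[0],key=cv2.contourArea).reshape(-1,2)
        print(t,d["score"],cv2.minAreaRect((back(f,c,z)[:,:2]*1000).astype(np.float32)),cv2.boundingRect(c))
rect(f,"press",.22); rect(f,"tray",.04); rect(f,"console",.085); rect(f,"board",.008); rect(f,"start_key",.12)
a=cv2.resize(f["image"][150:260,115:225],(400,400),interpolation=3)
b=cv2.resize(f["image"][60:230,240:440],(0,0),fx=3.9,fy=3.9,interpolation=2)
cv2.imwrite("pics/bowls.png",a); cv2.imwrite("pics/press.png",b[:600,:790])
e=s["image"][115:275,180:300]; cv2.imwrite("pics/sc.png",cv2.resize(e,(0,0),fx=3.75,fy=3.75,interpolation=2))
E
python3 -c "
import cv2,numpy as np
a=cv2.imread('pics/bowls.png');b=cv2.imread('pics/sc.png');b=cv2.resize(b,(400,533))
o=np.zeros((533,800,3),np.uint8);o[:400,:400]=a;o[:,400:]=b;cv2.imwrite('pics/two.png',o)"
```

```text
bowl 0.71 [180.42553191 214.57446809] 0.45595285296440125 0.372285395860672 57.12982267141342 55.23742322082166
bowl 0.62 [132.44117647 230.36764706] 0.40184879302978516 0.5273132920265198 84.394171833992 80.23032022128422
bowl 0.62 [163.55555556 246.44444444] 0.35000723600387573 0.42353570461273193 44.46018487215042 43.2842608124692
press 0.68 ((729.8147583007812, -17.6964111328125), (324.653076171875, 324.72601318359375), 4.879666328430176) (248, 63, 115, 111)
tray 0.62 ((536.6632690429688, -36.75816345214844), (156.1848602294922, 154.39830017089844), 5.043263912200928) (284, 168, 48, 49)
console 0.8 ((538.4080810546875, -328.6703796386719), (152.67506408691406, 155.6488037109375), 8.895526885986328) (373, 166, 50, 53)
board 0.44 ((754.3621826171875, -30.370864868164062), (436.0875549316406, 371.5461120605469), 4.789321422576904) (248, 64, 114, 132)
start_key 0.51 ((511.4733581542969, -332.05963134765625), (47.42298126220703, 39.96208190917969), 49.32284927368164) (396, 192, 13, 18)
```

View pics/two.png

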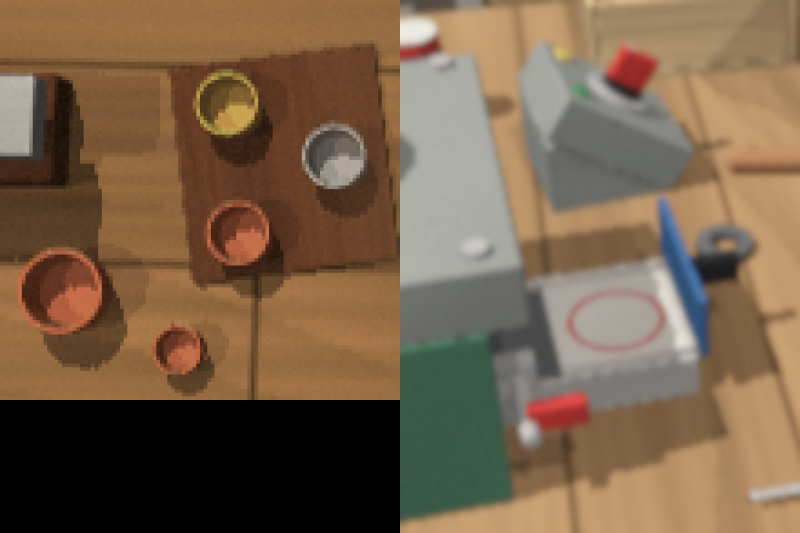

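View pics/press.png

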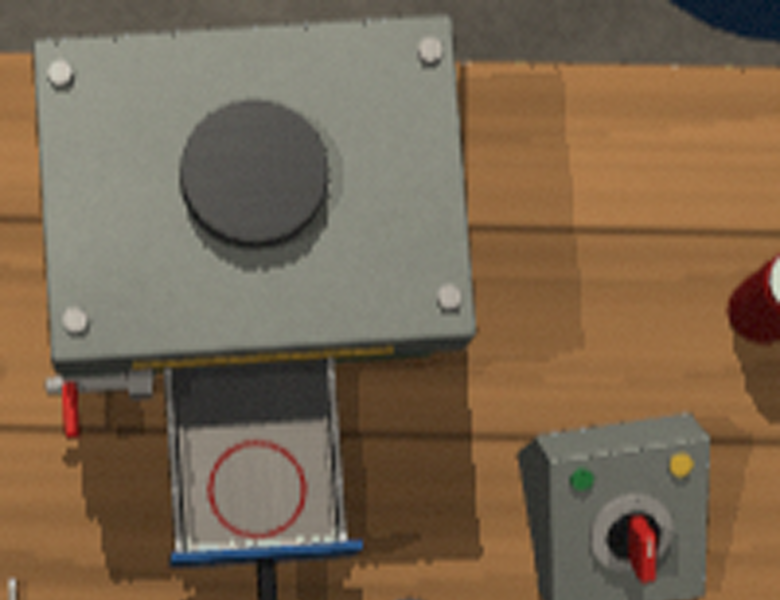

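The crop confirms that the copper bowl on the board has a rim of about 57 mm, against 84 and 44 for the look-alikes. The ring shows at crop (257,489), the panel edge from (172,558) to (361,545), the bolt fin at (70,408) and the key wing at (643,548).

```bash
cat > fit.py <<'E'
from h import *
from scipy.optimize import least_squares, minimize
f=env.grab_frame("top"); s=env.grab_frame("scene")
def red(im): 
    b,g,r=[im[...,i].astype(int) for i in range(3)]; return (r>1.6*g+10)&(r>1.6*b+10)
def blue(im):
    b,g,r=[im[...,i].astype(int) for i in range(3)]; return (b>1.5*r+15)&(b>1.2*g)
def win(m,u0,v0,u1,v1):
    o=np.zeros_like(m); o[v0:v1,u0:u1]=m[v0:v1,u0:u1]; return o
def comp(m):
    n,l,st,c=cv2.connectedComponentsWithStats(m.astype(np.uint8)); i=1+np.argmax(st[1:,4]); return l==i
# ring
rings={}
for n,fr,w in(("top",f,(288,165,322,205)),("scene",s,(225,196,266,225))):
    m=red(fr["image"]) if 0 else None
    b,g,r=[fr["image"][...,i].astype(int) for i in range(3)]
    m=win((r>g+22),*w); v,u=np.nonzero(m); e=cv2.fitEllipse(np.c_[u,v].astype(np.float32))
    W=back(fr,np.c_[u,v],.034)[:,:2]; 
    q=least_squares(lambda p:np.hypot(*(W-p[:2]).T)-p[2],[*W.mean(0),.04],loss='soft_l1',f_scale=.003).x
    print("ring",n,len(u),q,e[0])
# press head top corners
C=np.array([(35,40),(450,15),(475,345),(53,362)])/3.9+[240,60]
W=back(f,C-.0,.22); print("head",W.round(4).tolist())
e1=W[0]-W[1];e2=W[3]-W[2];print("yaw",[np.degrees(np.arctan2(-e[0],e[1])) for e in(e1,e2)],np.linalg.norm(e1),np.linalg.norm(e2))
# blue panel
mb=comp(win(blue(f["image"]),278,190,340,212)); ms=comp(win(blue(s["image"]),250,170,280,225))
def soft(m): return cv2.GaussianBlur(m.astype(np.float32),(0,0),1)
def hull(fr,P):
    h=cv2.convexHull((proj(fr,P)*16).astype(np.int32)); o=np.zeros((420,560),np.uint8); cv2.fillConvexPoly(o,h,1,lineType=8,shift=4); return o.astype(bool)
def box(x,y,z): return np.array([(a,b,c) for a in x for b in y for c in z])
def fitbox(ms_,make,p0,step):
    B=[(fr,soft(m)) for fr,m in ms_]
    def cost(p): return sum(((soft(hull(fr,make(p)))-m)**2).sum()/m.sum() for fr,m in B)
    best=None
    for k in range(4):
        sx=np.vstack([p0]+[np.array(p0)+np.eye(len(p0))[i]*step[i]*(1 if k%2 else -1)/(1+k//2) for i in range(len(p0))])
        r=minimize(cost,p0,method="Nelder-Mead",options=dict(initial_simplex=sx,xatol=1e-5,fatol=1e-5,maxiter=600)); p0=r.x
    return r.x,r.fun
Rz=lambda a:Rn.from_euler('z',a,degrees=True).as_matrix()
pan=box((0,.008),(-.078,.078),(.03+.0,.10))   # panel, front at x=0; lower part hidden? 
def mkpan(p): return pan@Rz(p[2]).T+[p[0],p[1],0]
print("panel",mb.sum(),ms.sum(),[fitbox(l,mkpan,[.49,-.035,4],[.01,.01,3]) for l in([(f,mb)],[(f,mb),(s,ms)])])
fb=comp(win(red(f["image"]),250,150,268,180)); sb=comp(win(red(s["image"]),210,225,240,250))
fin=box((-.045,-.007),(-.006,.006),(.064,.088))
print("fin",fb.sum(),sb.sum(),[fitbox([(f,fb),(s,sb)],lambda p:fin@Rz(y).T+[p[0],p[1],0],[.66,.12],[.01,.01]) for y in(3.5,5)])
kf=comp(win(red(f["image"]),390,180,415,215)); ks=comp(win(red(s["image"]),235,120,262,150))
wing=box((-.021,.021),(-.0065,.0065),(-.023,.013))
def mkk(p): return (wing@Rz(p[4]).T@Rn.from_euler('y',-35,degrees=True).as_matrix().T@Rz(p[3]).T)+p[:3]
print("key",kf.sum(),ks.sum())
for w in(0,30,-30,90): print(w,fitbox([(f,kf),(s,ks)],mkk,[.512,-.332,.11,0.,w],[.01,.01,.01,8,20]))
np.savez("k.npz",kf=kf,ks=ks)
E
python3 fit.py
python3 - <<'E'
from h import *
f=env.grab_frame("top"); s=env.grab_frame("scene")
a=cv2.resize(f["image"][155:225,365:430],(520,560),interpolation=2)
b=cv2.resize(s["image"][120:180,210:275],(280,258),interpolation=2)
o=np.zeros((560,800,3),np.uint8);o[:,:520]=a;o[:258,520:]=b; cv2.imwrite("pics/con.png",o)
E
```

```text
ring top 157 [ 0.56127292 -0.03218034  0.03952513] (305.5646057128906, 185.35731506347656)
ring scene 156 [ 0.56136352 -0.03734557  0.039601  ] (243.4851531982422, 210.19483947753906)
head [[0.8747, 0.1508, 0.22], [0.9008, -0.1639, 0.22], [0.6468, -0.1843, 0.22], [0.6273, 0.131, 0.22]]
yaw [np.float64(4.745980046420807), np.float64(3.5294519068854924)] 0.31581328405522907 0.31591607133216404
panel 131 198 [(array([ 0.50008825, -0.03878139,  5.36577836]), np.float64(0.4290260374546051)), (array([ 0.49777949, -0.03042545,  1.07927975]), np.float64(1.003881573677063))]
fin 56 163 [(array([0.64363439, 0.12452848]), np.float64(0.14670397341251373)), (array([0.64368758, 0.12548563]), np.float64(0.15047404170036316))]
key 104 134
0 (array([ 0.50662431, -0.33511849,  0.1166279 , -7.18398179, 18.34702575]), np.float64(0.09401411563158035))
30 (array([ 0.50643281, -0.33504753,  0.11868673, -6.5542508 , 18.69827657]), np.float64(0.08685524761676788))
-30 (array([  0.50632677,  -0.33488064,   0.1173998 , -25.48803939,
        35.47547099]), np.float64(0.095465749502182))
90 (array([ 5.06331754e-01, -3.35373957e-01,  1.16985827e-01, -6.88237184e+00,
        1.97073832e+02]), np.float64(0.09472748637199402))
```

View pics/con.png

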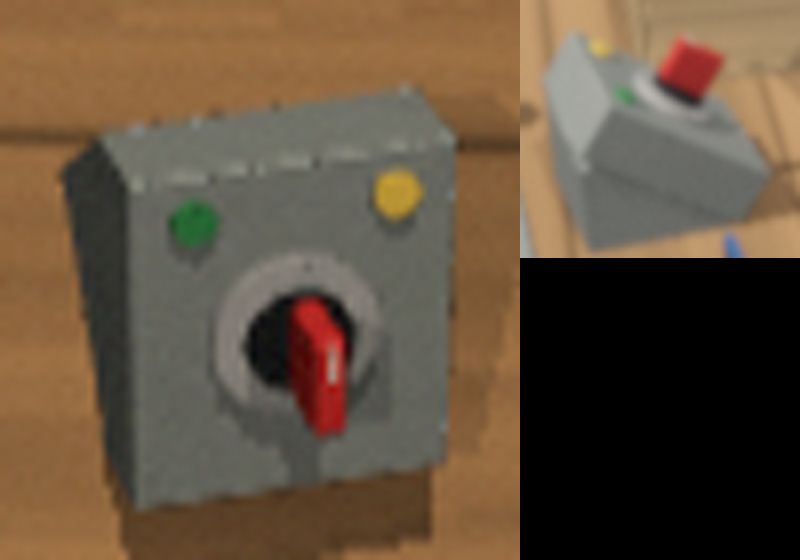

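The console crop shows the face edges at (130,188)–(450,143) and (135,507)–(443,462), so its yaw is about +9°. The black disc centre is at (303,340) and the wing runs roughly along the slope. Next I refit the bowl and key, and pick the bowl.

```bash
cat >> h.py <<'E'
PY=4.5   # press yaw
def tool(grasp,lean=0,yaw=PY,flip=None):
    """TCP position and rpy for a grasp point; fingers close along the yawed y, lean = fingers forward"""
    B=Rn.from_euler('z',yaw,degrees=True).as_matrix(); l=np.radians(lean)
    z=B@[np.sin(l),0,-np.cos(l)]; best=None
    for sg in(1,-1):
        if flip is not None and sg!=flip: continue
        y=sg*B[:,1]; M=np.c_[np.cross(y,z),y,z]; e=Rn.from_matrix(M).as_euler('xyz',degrees=True)
        p=np.array(grasp)+.019*z; q=env.inverse_kinematics(p,e)
        if q is None: continue
        c=np.abs(np.array(q)-env.read_state()["joint_positions"]).sum()
        if best is None or c<best[0]: best=(c,p,e,q,sg)
    return best[1:]
def st():
    s=env.read_state(); print("t",round(s["clock"],2),"p",s["position"].round(4),"F",s["force"].round(1),"op",round(s["opening"],3),"ff",round(s["finger_force"],1))
E
sed -i '/^pan=/,$d; /^# blue/,/^mb=/d' fit.py
cat > fit2.py <<'E'
from fit import *
y=[back(f,np.array(c)/8+[365,155],z)[0] for c,z in(((130,188),.12),((450,143),.12),((135,507),.05),((443,462),.05))]
print("console yaw",[np.degrees(np.arctan2(-(a-b)[0],(a-b)[1])) for a,b in((y[0],y[1]),(y[2],y[3]))])
kf=comp(win(red(f["image"]),390,180,415,215)); ks=comp(win(red(s["image"]),235,120,262,150))
wing=box((-.021,.021),(-.0065,.0065),(-.023,.013)); T=Rn.from_euler('y',-35,degrees=True).as_matrix()
for yw in(7,9,11):
    mk=lambda p:(wing@Rz(p[3]).T@T.T@Rz(yw).T)+p[:3]
    p,c=fitbox([(f,kf),(s,ks)],mk,[.507,-.335,.117,0],[.01,.01,.01,15]); n=Rz(yw)@T@[0,0,1]
    print("key",yw,p.round(4),round(c,4),"disc px",((proj(f,p[:3]-.023*n)[0]-[365,155])*8).round())
t=np.linspace(0,2*np.pi,40); cyl=np.r_[np.c_[.029*np.cos(t),.029*np.sin(t),0*t+.044],np.c_[.0265*np.cos(t),.0265*np.sin(t),0*t+.008]]
b1=env.trace(f,"copper_bowl"); b2=env.trace(s,"copper_bowl")
pick=lambda L,u:min(L,key=lambda d:np.hypot(*(np.array(np.nonzero(d["mask"]))[::-1].mean(1)-u)))["mask"]
b1=pick(b1,(181,213)); b2=pick(b2,(311,325))
for l in([(f,b1)],[(s,b2)],[(f,b1),(s,b2)]): print("bowl",fitbox(l,lambda p:cyl+[p[0],p[1],0],[.458,.372],[.006,.006]))
E
python3 fit2.py
```

```text
ring top 155 [ 0.56141169 -0.03226903  0.03952768] (305.5994873046875, 185.31895446777344)
ring scene 164 [ 0.5614426  -0.03764317  0.03972923] (243.1640625, 209.8386688232422)
head [[0.8747, 0.1508, 0.22], [0.9008, -0.1639, 0.22], [0.6468, -0.1843, 0.22], [0.6273, 0.131, 0.22]]
yaw [np.float64(4.745980046420807), np.float64(3.5294519068854924)] 0.31581328405522907 0.31591607133216404
console yaw [np.float64(9.243619830170687), np.float64(9.490426184007909)]
key 7 [ 0.5066 -0.3364  0.1181  6.5816] 0.1135 disc px [301. 339.]
key 9 [ 0.507  -0.3367  0.1162  5.9996] 0.1198 disc px [300. 339.]
key 11 [ 0.507  -0.3361  0.117   3.7077] 0.1305 disc px [298. 339.]
bowl (array([0.45845886, 0.37527191]), np.float64(0.033386267721652985))
bowl (array([0.45891379, 0.37279271]), np.float64(0.024183830246329308))
bowl (array([0.45839833, 0.3738855 ]), np.float64(0.06885772943496704))
```

Run:
```python
from h import *
b=[.4585,.374]
s=env.read_state()
env.gripper_to(1.0,12)
env.move_straight([*s["position"][:2],.29],rate=.25)
p,e,q,sg=tool([*b,.25]); print(sg,np.round(q,1),e)
env.goto(p,e); st()
p2=tool([*b,.036],flip=sg)[0]
print(env.move_straight(p2,rate=.12,force_limit=8)); st()
env.gripper_to(0.3,12); st()
f=env.grab_frame("scene"); cv2.imwrite("pics/grip.png",cv2.resize(f["image"][230:420,180:420],(0,0),fx=3,fy=3))
env.move_straight(p2+[0,0,.16],rate=.15); st()
print([ (d["xyz"].round(3) if hasattr(d["xyz"],"round") else d["xyz"],d["score"]) for d in env.search_frame(env.grab_frame("scene"),"copper_bowl")])
```

```text
-1 [ 54.9  17.2  -0.2   0.  -72.6  39.6] [180.    0.    4.5]
t 6.82 p [0.4589 0.3735 0.231 ] F [ 0.1 -0.1  0.5] op 1.004 ff 0.0
False
t 8.75 p [0.4588 0.3744 0.0177] F [-0.6 -1.  -0. ] op 1.002 ff 0.0
t 9.95 p [0.4585 0.374  0.017 ] F [ 0.1 -0.4 -0.4] op 0.303 ff 0.0
t 11.22 p [0.458  0.3735 0.1759] F [-0.4 -0.4 -0.8] op 0.295 ff 0.0
[([0.3989, 0.527, 0.0238], 0.89), ([0.4585, 0.3704, 0.0257], 0.82), ([0.5396, -0.0342, 0.0335], 0.75), ([0.353, 0.4289, 0.0148], 0.63)]
```

View pics/grip.png

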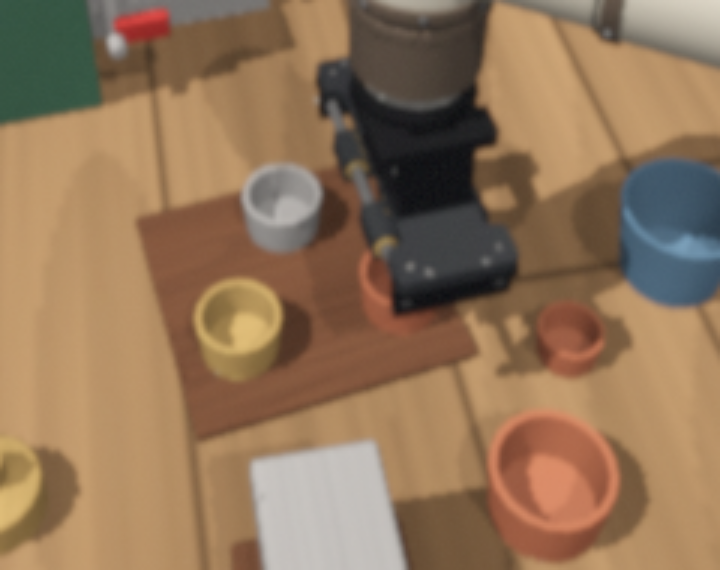

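Run:
```python
from h import *
f=env.grab_frame("scene"); g=env.grab_frame("top")
a=cv2.resize(f["image"][160:400,220:420],(500,600),interpolation=2); b=cv2.resize(g["image"][150:260,130:240],(300,300),interpolation=2)
o=np.zeros((600,800,3),np.uint8);o[:,:500]=a;o[:300,500:]=b;cv2.imwrite("pics/lift.png",o)
p=env.read_state()["position"]; print((proj(f,p)[0]-[220,160])*2.5,(proj(g,p)[0]-[130,150])*300/110+[500,0])
```

```text
[241.40730469 292.58919021] [612.84710483 164.03660758]
```

View pics/lift.png

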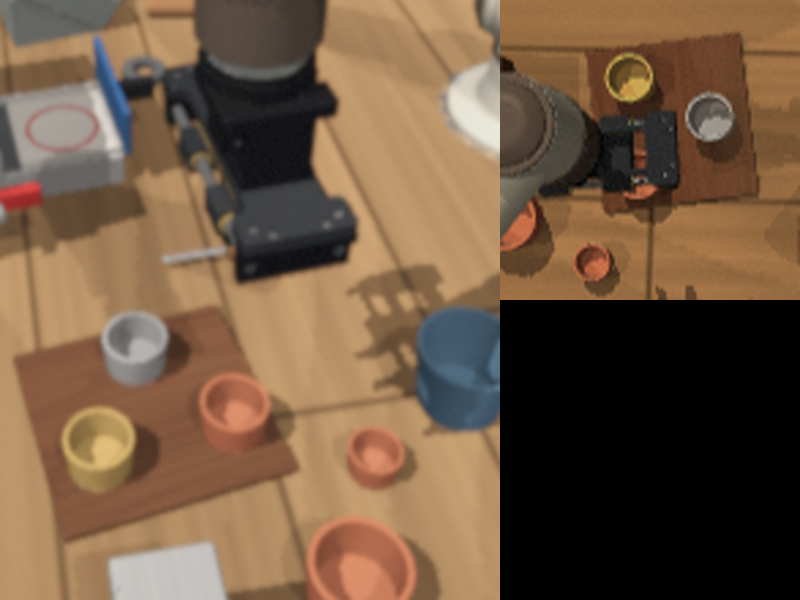

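The picture shows the copper bowl untouched at (235,410) and the gripper empty, with the fingers hidden behind the body. I'll check the tool geometry against the images.

Run:
```python
from h import *
f=env.grab_frame("scene"); g=env.grab_frame("top"); s=env.read_state()
print(s["tool_rot"],s["joint_positions"].round(2),s["opening"])
M=Rn.from_euler('xyz',s["tool_rot"],degrees=True).as_matrix(); print(M.round(3))
for lab,v in dict(tcp=(0,0,0),grasp=(0,0,-.019),bodyc=(0,0,-.07),by1=(.0375,.095,-.07),by2=(-.0375,.095,-.07),by3=(.0375,-.095,-.07),by4=(-.0375,-.095,-.07),fl=(0,0,-.2)).items():
    p=s["position"]+M@v; print(lab,p.round(3),((proj(f,p)[0]-[220,160])*2.5).round(),((proj(g,p)[0]-[130,150])*300/110+[500,0]).round())
env.gripper_to(1.0); g2=env.grab_frame("scene"); d=cv2.absdiff(f["image"],g2["image"]).max(2); v,u=np.nonzero(d>40); print(len(u),u.min(),u.max(),v.min(),v.max()); st()
x0,y0=max(u.min()-30,0),max(v.min()-30,0)
c=[cv2.resize(i["image"][130:300,250:383],(400,511),interpolation=2) for i in(f,g2)]
cv2.imwrite("pics/oc.png",np.hstack(c))
```

```text
[1.79949677e+02 3.97610863e-02 4.50229548e+00] [ 54.87  19.21  -5.23   0.   -65.62  39.63] 0.2965081480546339
[[ 0.997  0.078 -0.001]
 [ 0.078 -0.997 -0.001]
 [-0.001  0.001 -1.   ]]
tcp [0.458 0.374 0.176] [241. 292.] [613. 164.]
grasp [0.458 0.374 0.195] [242. 275.] [609. 162.]
bodyc [0.458 0.374 0.246] [245. 225.] [598. 158.]
by1 [0.503 0.282 0.246] [160. 152.] [688. 117.]
by2 [0.429 0.276 0.247] [252. 136.] [691. 189.]
by3 [0.488 0.472 0.246] [237. 336.] [505. 128.]
by4 [0.414 0.466 0.246] [348. 313.] [507. 200.]
fl [0.459 0.374 0.376] [255.  75.] [566. 146.]
967 289 507 79 329
t 12.77 p [0.4585 0.374  0.177 ] F [ 0.3 -0.1  0.7] op 0.996 ff 0.0
```

View pics/oc.png

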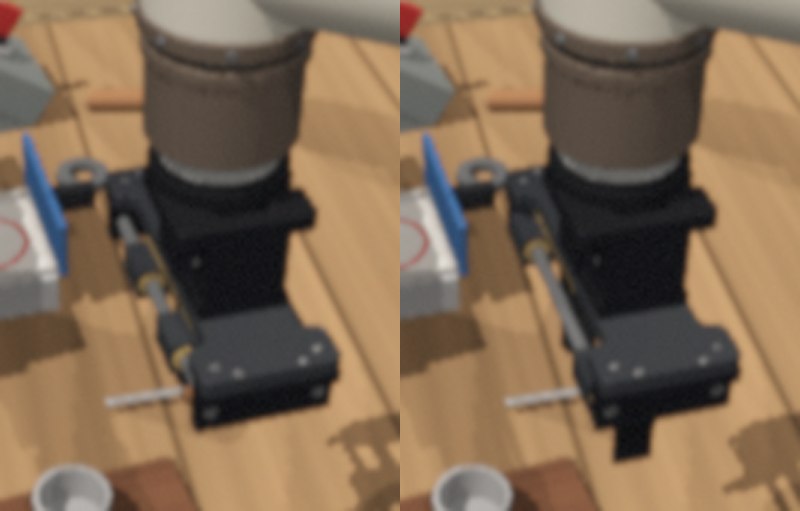

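The open finger tip shows at (632,440) in the right half. That is about 30 mm higher than the reported TCP would put it, and the fingers closed above the bowl without touching it. I'll probe the bench by contact to measure the true tool length.

Run:
```python
from h import *
env.gripper_to(0.0)
p,e,q,sg=tool([.385,.27,.195]); 
env.move_straight(p,e,rate=.25); st()
g=env.grab_frame("scene");cv2.imwrite("pics/probe.png",g["image"])
env.move_straight([p[0],p[1],.05],rate=.2,force_limit=6);st()
print(env.move_straight([p[0],p[1],-.025],rate=.04,force_limit=5)); st()
s=env.read_state(); print(s["position"])
env.move_straight([p[0],p[1],s["position"][2]+.1],rate=.25); st()
```

```text
t 14.95 p [0.3855 0.2705 0.1767] F [-0.3 -0.   0.1] op 0.007 ff 0.0
t 15.78 p [0.3858 0.271  0.0505] F [ 0.2 -0.3  0.3] op 0.007 ff 0.0
False
t 17.81 p [ 0.3851  0.2701 -0.0248] F [-0.2 -0.4 -0.8] op 0.003 ff 0.0
[ 0.38510253  0.27014694 -0.02480487]
t 18.36 p [0.3849 0.2701 0.0758] F [-0.3 -0.3 -0.6] op 0.004 ff 0.0
```

Run:
```python
from h import *
x,y,z=env.read_state()["position"]
env.move_straight([x,y,-.022],rate=.25)
print(env.move_straight([x,y,-.07],rate=.03,force_limit=4)); st()
f=env.grab_frame("scene"); g=env.grab_frame("top")
a=cv2.resize(f["image"][180:330,260:410],(500,500),interpolation=2); b=cv2.resize(g["image"][170:270,160:260],(300,300),interpolation=2)
o=np.zeros((500,800,3),np.uint8);o[:,:500]=a;o[:300,500:]=b;cv2.imwrite("pics/touch.png",o)
p=np.array([x,y,0.]); print((proj(f,p)[0]-[260,180])*500/150,(proj(g,p)[0]-[160,170])*3+[500,0])
env.move_straight([x,y,.03],rate=.25)
```

```text
True
t 19.62 p [ 0.385   0.2702 -0.0362] F [-1.  -0.1  6.3] op 0.006 ff 3.0
[243.08401088 373.05977544] [659.74100636 201.52211042]
```

View pics/touch.png

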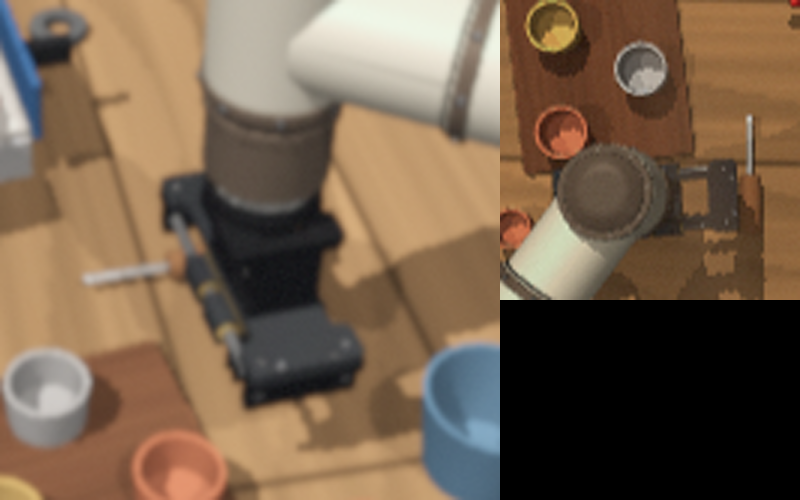

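The closed fingers touched the bench at a reported z of −0.036 (scene touch at about (243,385)), so the tool is about 35 mm shorter than reported. I'll correct for this and pick again.

```bash
sed -i 's/p=np.array(grasp)+.019\*z/p=np.array(grasp)+(.019+D)*z/; s/^PY=/D=.035\nPY=/' h.py
python3 - <<'E'
from h import *
b=[.4585,.374]
x,y,z=env.read_state()["position"]
env.move_straight([x,y,.07],rate=.25)
p,e,q,sg=tool([*b,.12]); env.move_straight(p,e,rate=.3)
env.gripper_to(1.0,15)
p2=tool([*b,.033],flip=sg)[0]
print(env.move_straight(p2,rate=.12,force_limit=8)); st()
env.gripper_to(0.3,15); st()
env.move_straight(p2+[0,0,.14],rate=.2); st()
E
```

```text
False
t 23.42 p [ 0.459   0.3745 -0.0204] F [ 0.6 -0.1 -0.1] op 1.001 ff 0.0
t 24.06 p [ 0.4586  0.3741 -0.0208] F [-0.8 -0.3  1.8] op 0.639 ff 14.9
t 24.91 p [0.4575 0.3731 0.1174] F [-0.3  0.4 -2.4] op 0.64 ff 15.0
```

Gripped: the opening of 0.64 matches about 56 mm. Now I place it.

Run:
```python
from h import *
r=[.5614,-.0345]
p,e,q,sg=tool([*r,.173],flip=-1); print(np.round(q,1))
env.move_straight(p,e,rate=.3); st()
env.move_straight(p+[0,0,.065-.173],rate=.15); 
print(env.move_straight(p+[0,0,.054-.173],rate=.02,force_limit=3)); st()
env.gripper_to(0.76); env.dwell(.1); st()
env.move_straight(p,rate=.25); st()
f=env.grab_frame("top"); s=env.grab_frame("scene")
for n,c in(("scene",s),("top",f)): print(n,[(np.round(d["xyz"],3).tolist(),round(d["score"],2)) for d in env.search_frame(c,"copper_bowl")])
```

```text
[ 13.   19.3 -14.    0.  -56.7  81.5]
t 26.47 p [ 0.5611 -0.0338  0.1189] F [-0.2 -0.3 -1.4] op 0.64 ff 15.0
True
t 27.74 p [ 0.5621 -0.0344  0.0049] F [ 0.6 -0.1  3.3] op 0.643 ff 14.9
t 28.38 p [ 0.5606 -0.0345  0.0037] F [-0.2 -0.6 -0.7] op 0.757 ff 0.0
t 28.98 p [ 0.5611 -0.0344  0.1194] F [-0.5 -0.3 -0.4] op 0.761 ff 0.0
scene [([0.564, -0.024, 0.053], 0.93), ([0.354, 0.429, 0.016], 0.86), ([0.402, 0.53, 0.022], 0.58), ([0.496, -0.329, 0.112], 0.51), ([0.574, 0.385, 0.027], 0.39)]
top [([0.405, 0.537, 0.014], 0.85), ([0.548, -0.04, 0.039], 0.61), ([0.35, 0.434, 0.004], 0.45)]
```

Run:
```python
from h import *
g=np.array([.4707,-.0416,.072]); L=40
B=Rn.from_euler('z',PY,degrees=True).as_matrix(); zt=B@[np.sin(np.radians(L)),0,-np.cos(np.radians(L))]
for fl in(1,-1):
    try: p,e,q,sg=tool(g-.08*zt,L,flip=fl); print(fl,np.round(q,1))
    except Exception as ex: print(fl,ex)
p,e,q,sg=tool(g-.08*zt,L)
env.goto(p,e); st(); s=env.read_state(); tcp=s["position"]
im=[]
for o in(.1,.7):
    env.gripper_to(o); f=env.grab_frame("top"); im.append(f["image"])
m=cv2.absdiff(*im).max(2)>25; m[:,:260]=0; m[:,350:]=0; v,u=np.nonzero(m); print(len(u),"rows",v.min(),v.max(),"cols",u.min(),u.max(), np.percentile(v,[2,5,10]))
print("row hist",{int(r):int((v==r).sum()) for r in np.unique(v)})
for lab,t in(("tool",tcp-D*zt),("world",tcp+[0,0,D])):
    print(lab,t.round(3),proj(f,t)[0].round(1),"pad y+",proj(f,t+.03*B[:,1])[0].round(1))
cv2.imwrite("pics/d.png",np.hstack([cv2.resize(i[150:270,250:370],(400,400),interpolation=2) for i in im]))
```

```text
1 'NoneType' object is not subscriptable
-1 'NoneType' object is not subscriptableTraceback (most recent call last):
  File "<stdin>", line 7, in <module>
  File "h.py", line 28, in tool
    return best[1:]
           ~~~~^^^^
TypeError: 'NoneType' object is not subscriptable
```

Run:
```python
from h import *
g=np.array([.4707,-.0416,.072])
B=Rn.from_euler('z',PY,degrees=True).as_matrix()
for D_,n in((.035,"tool"),):
  for L in(30,35,40):
    zt=B@[np.sin(np.radians(L)),0,-np.cos(np.radians(L))]
    for fl in(1,-1):
        for lab,x in(("g",g),("back",g-.05*zt),("up",g+[0,0,.07]),("home",g+.105*B[:,0]),("homeback",g+.105*B[:,0]-.06*zt),("bolt",np.array([.616,.122,.076])),("boltback",np.array([.616,.122,.076])-.06*zt)):
            try: print(L,fl,lab,np.round(tool(x,L,flip=fl)[2],0))
            except TypeError: print(L,fl,lab,None)
```

```text
30 1 g None
30 1 back None
30 1 up None
30 1 home None
30 1 homeback None
30 1 bolt None
30 1 boltback None
30 -1 g None
30 -1 back None
30 -1 up None
30 -1 home None
30 -1 homeback None
30 -1 bolt None
30 -1 boltback None
35 1 g None
35 1 back None
35 1 up None
35 1 home None
35 1 homeback None
35 1 bolt None
35 1 boltback None
35 -1 g None
35 -1 back None
35 -1 up None
35 -1 home None
35 -1 homeback None
35 -1 bolt None
35 -1 boltback None
40 1 g None
40 1 back None
40 1 up None
40 1 home None
40 1 homeback None
40 1 bolt None
40 1 boltback None
40 -1 g None
40 -1 back None
40 -1 up None
40 -1 home None
40 -1 homeback None
40 -1 bolt None
40 -1 boltback None
```

Run:
```python
from h import *
print(env.read_state()["joint_positions"].round(1))
for n,x in(("home",np.array([.575,-.033,.072])),("g",np.array([.4707,-.0416,.072])),("gup",np.array([.4707,-.0416,.15]))):
  for L in(-40,-20,-10,0,5,10,15,20,25,30,45):
    o=[]
    for fl in(1,-1):
        try: o.append(np.round(tool(x,L,flip=fl)[2]).astype(int).tolist())
        except TypeError: o.append(None)
    print(n,L,o)
```

```text
[ 13.   19.4 -14.   -0.  -56.8  81.5]
home -40 [[11, 46, 10, -4, -94, -95], [11, 46, 10, -4, -94, 85]]
home -20 [[12, 36, -3, -3, -71, -96], [12, 36, -3, -3, -71, 84]]
home -10 [[12, 31, -11, -2, -58, -97], [12, 31, -11, -2, -58, 83]]
home 0 [[13, 27, -18, 0, -44, -98], [13, 27, -18, 0, -44, 82]]
home 5 [[13, 25, -23, 1, -37, -100], [13, 25, -23, 1, -37, 80]]
home 10 [[14, 24, -27, 3, -29, -102], [14, 24, -27, 3, -29, 78]]
home 15 [[14, 22, -32, 7, -21, -106], [14, 22, -32, 7, -21, 74]]
home 20 [[14, 21, -40, 18, -10, -117], [14, 21, -40, 18, -10, 63]]
home 25 [None, None]
home 30 [None, None]
home 45 [None, None]
g -40 [[12, 38, -7, -5, -84, -95], [12, 38, -7, -5, -84, 85]]
g -20 [[13, 28, -19, -3, -63, -96], [13, 28, -19, -3, -63, 84]]
g -10 [[14, 23, -26, -2, -51, -98], [14, 23, -26, -2, -51, 82]]
g 0 [[15, 19, -33, 0, -38, -100], [15, 19, -33, 0, -38, 80]]
g 5 [[15, 17, -37, 2, -31, -102], [15, 17, -37, 2, -31, 78]]
g 10 [[16, 16, -42, 5, -23, -106], [16, 16, -42, 5, -23, 74]]
g 15 [[16, 14, -48, 13, -13, -114], [16, 14, -48, 13, -13, 66]]
g 20 [None, None]
g 25 [None, None]
g 30 [None, None]
g 45 [[-22, 15, -39, -106, -19, 37], [-22, 15, -39, -106, -19, -143]]
gup -40 [[12, 33, -4, -5, -93, -96], [12, 33, -4, -5, -93, 84]]
gup -20 [[13, 22, -15, -3, -73, -97], [13, 22, -15, -3, -73, 83]]
gup -10 [[14, 17, -21, -2, -62, -98], [14, 17, -21, -2, -62, 82]]
gup 0 [[15, 13, -28, 0, -50, -100], [15, 13, -28, 0, -50, 80]]
gup 5 [[15, 10, -31, 1, -43, -102], [15, 10, -31, 1, -43, 78]]
gup 10 [[16, 8, -36, 3, -36, -104], [16, 8, -36, 3, -36, 76]]
gup 15 [[17, 6, -40, 6, -29, -107], [17, 6, -40, 6, -29, 73]]
gup 20 [[17, 5, -46, 12, -21, -113], [17, 5, -46, 12, -21, 67]]
gup 25 [[15, 3, -54, 28, -9, -128], [15, 3, -54, 28, -9, 52]]
gup 30 [None, None]
gup 45 [None, None]
```

The built-in IK only searches near the present pose, and lean > 20° lies beyond the wrist singularity (another j4 branch). I'll identify the kinematics from IK queries and solve those branches myself.

```bash
cat > kin.py <<'E'
import numpy as np, os
from scipy.optimize import least_squares
from scipy.spatial.transform import Rotation as Rn
LO=np.array([-179.83,-69.29,-61.27,-181.25,-171.15,-177.46]);HI=np.array([179.83,118.12,80.66,117.63,-9.14,177.46])
def fk(P,q,s=(1,1)):
    R=Rn.identity();p=np.zeros(3)
    for ax,sg,i in zip("zyyxyx",(1,1,-1,s[0],-1,s[1]),range(6)):
        R=R*Rn.from_euler(ax,sg*q[i],degrees=True); p=p+R.apply(P[3*i:3*i+3])
    return p,R*Rn.from_rotvec(P[18:21])
def solve(P,s,pos,rpy,margin=2,n=80,seed=0):
    """all IK solutions, inside the joint ranges"""
    T=Rn.from_euler('xyz',rpy,degrees=True); g=np.random.default_rng(seed); out=[]
    def res(q): p,R=fk(P,q,s); return np.r_[(p-pos)*5,(R.inv()*T).as_rotvec()]
    for k in range(n):
        q0=np.array([g.uniform(-70,70),g.uniform(-20,80),g.uniform(-60,60),g.uniform(-180,117),g.uniform(-120,-12),g.uniform(-175,175)])
        r=least_squares(res,q0,bounds=(LO+margin*np.array([1,1,1,.4,1,1]),HI-margin*np.array([1,1,1,.4,1,1])),x_scale=30.,max_nfev=60)
        if r.cost<1e-7 and not any(np.abs(r.x-o).max()<2 for o in out): out.append(r.x)
    return out
E
cat > ident.py <<'E'
from h import *; import kin
g=np.random.default_rng(1); S=[]
while len(S)<70:
    p=[g.uniform(.4,.7),g.uniform(-.4,.4),g.uniform(.05,.4)]; e=[180+g.uniform(-35,35),g.uniform(-40,40),g.uniform(-60,60)]
    q=env.inverse_kinematics(p,e)
    if q is not None: S.append((np.array(p),Rn.from_euler('xyz',e,degrees=True),np.array(q)))
best=None
for s in((1,1),(1,-1),(-1,1),(-1,-1)):
  for a in(0,2.1,-2.1):
    P0=np.zeros(21);P0[2]=.3;P0[5]=.35;P0[6]=.2;P0[9]=.1;P0[15]=.2;P0[18:21]=(Rn.from_euler('x',a)*Rn.from_euler('y',90,degrees=True)).as_rotvec()
    def res(P):
        o=[]
        for p,R,q in S: pp,RR=kin.fk(P,q,s); o+=[*(pp-p),*(.3*(RR.inv()*R).as_rotvec())]
        return np.array(o)
    r=least_squares(res,P0,max_nfev=25,loss='linear')
    if best is None or r.cost<best[0]: best=(r.cost,s,r.x)
  if best[0]<1e-5: break
print(best[0],best[1],best[2].round(4)); np.savez("P.npz",P=best[2],s=best[1])
st_=env.read_state(); print(kin.fk(best[2],st_["joint_positions"],best[1])[0]-st_["position"])
P,s=best[2],best[1]
def poses(grasp,L,yaw,roll=0):
    B=Rn.from_euler('zy',[0,0]).as_matrix() if 0 else Rn.from_euler('z',yaw,degrees=True).as_matrix(); l=np.radians(L)
    z=B@[np.sin(l),0,-np.cos(l)]
    for sg in(1,-1):
        y=sg*B[:,1]; M=np.c_[np.cross(y,z),y,z]@Rn.from_euler('z',roll,degrees=True).as_matrix()
        yield np.array(grasp)+(.019+D)*z, Rn.from_matrix(M).as_euler('xyz',degrees=True)
for n,x,L,yw,ro in(("key",[.507,-.336,.117],35,9.3,0),("key+69",[.507,-.336,.117],35,9.3,69),("home",[.575,-.033,.072],35,PY,0),("g",[.4707,-.0416,.072],35,PY,0),("bolt",[.616,.122,.076],35,PY,0)):
    for pos,e in poses(x,L,yw,ro): print(n,[np.round(q).astype(int).tolist() for q in kin.solve(P,s,pos,e,n=25)])
E
python3 ident.py
```

```text
Traceback (most recent call last):
  File "ident.py", line 15, in <module>
    r=least_squares(res,P0,max_nfev=25,loss='linear')
      ^^^^^^^^^^^^^
NameError: name 'least_squares' is not defined
```

```bash
sed -i '1s/$/; from scipy.optimize import least_squares/' ident.py; time timeout 400 python3 ident.py
```

```text
3.2596503196680865e-30 (-1, -1) [-0.0000e+00  9.0000e-04  1.6060e-01 -0.0000e+00 -1.9000e-03  5.6490e-01
  2.2770e-01  1.0000e-03  0.0000e+00  1.9410e-01 -7.9900e-02 -0.0000e+00
  6.6300e-02 -7.9900e-02 -0.0000e+00  2.7670e-01 -0.0000e+00  0.0000e+00
 -1.2092e+00  1.2092e+00 -1.2092e+00]
[ 1.11022302e-16  2.08166817e-17 -1.66533454e-16]
key [[-33, 21, -14, -43, -35, -16]]
key [[-33, 21, -14, -43, -35, 164]]
key+69 [[-33, 21, -14, -43, -35, -85]]
key+69 [[-33, 21, -14, -43, -35, 95]]
home []
home []
g []
g []
bolt []
bolt []
real	1m9.350s
user	1m48.627s
sys	0m0.164s
```

The model is exact, and the key pose is reachable (j4 ≈ −43). For the tray I'll push the fin's end with closed fingers at a modest lean, which clears the overhang there.

Run:
```python
from h import *
B=Rn.from_euler('z',PY,degrees=True).as_matrix(); ax=B[:,0]
ring=np.array([.5614,-.0345,0])
def tip(d,z,L):  # finger axis tip d along press x from ring
    zt=B@[np.sin(np.radians(L)),0,-np.cos(np.radians(L))]
    return tool(ring+d*ax+[0,0,z]-.019*zt,L,flip=-1)
for d,z,L in((-.15,.15,8),(-.15,.065,5),(-.15,.065,8),(-.14,.065,10),(-.01,.065,12),(-.01,.065,15)):
    try: print(d,z,L,np.round(tip(d,z,L)[2]).astype(int))
    except TypeError: print(d,z,L,None)
p,e,_,_=tip(-.15,.15,8); env.move_straight(p,e,rate=.25); env.gripper_to(0)
p,e,_,_=tip(-.15,.066,8); env.move_straight(p,e,rate=.2); st()
p1,e1,_,_=tip(-.03,.066,14)
print(env.move_straight(p1,e1,rate=.08,force_limit=20)); st()
p1,e1,_,_=tip(.02,.066,14)
print(env.move_straight(p1,e1,rate=.03,force_limit=12)); st()
s=env.read_state(); print("d",(s["position"]-ring)@ax)
```

```text
-0.15 0.15 8 [ 18   1 -40   3 -41  75]
-0.15 0.065 5 [ 17  11 -44   2 -30  76]
-0.15 0.065 8 [ 18  10 -47   4 -25  73]
-0.14 0.065 10 [ 18  10 -48   6 -22  72]
-0.01 0.065 12 [ 14  20 -32   5 -26  76]
-0.01 0.065 15 [ 15  19 -35   7 -21  74]
t 31.74 p [ 0.4173 -0.0458  0.0317] F [ 0.2 -0.3  0.6] op 0.004 ff 0.0
False
t 33.43 p [ 0.5399 -0.0362  0.0322] F [-1.9 -0.5 -1.4] op 0.007 ff 0.9
False
t 35.25 p [ 0.5897 -0.0323  0.0321] F [-3.5 -0.2 -0.3] op 0.004 ff 1.4
d 0.028428657724618774
```

Run:
```python
from h import *
B=Rn.from_euler('z',PY,degrees=True).as_matrix(); ax=B[:,0]; ring=np.array([.5614,-.0345,0]); L=14
zt=B@[np.sin(np.radians(L)),0,-np.cos(np.radians(L))]
def tip(d,z,L=L): return tool(ring+d*ax+[0,0,z]-.019*zt,L,flip=-1)
p,e,_,_=tip(.06,.066)
print(env.move_straight(p,e,rate=.035,force_limit=12)); st()
s=env.read_state(); d=(s["position"]-D*zt-ring)@ax; print("tip d",d)
p,e,_,_=tip(d-.025,.066); env.move_straight(p,rate=.2)
f=env.grab_frame("top"); c=env.grab_frame("scene")
a=cv2.resize(f["image"][130:210,235:335],(500,400),interpolation=2); b=cv2.resize(c["image"][170:260,190:265],(300,360),interpolation=2)
o=np.zeros((400,800,3),np.uint8); o[:,:500]=a;o[:360,500:]=b;cv2.imwrite("pics/home.png",o)
r=lambda im:(im[...,2].astype(int)>1.6*im[...,1]+10)&(im[...,2].astype(int)>1.6*im[...,0]+10)
m=r(f["image"]);m2=np.zeros_like(m);m2[150:185,245:275]=m[150:185,245:275];v,u=np.nonzero(m2);print("fin",len(u),u.min(),u.max(),v.min(),v.max(),back(f,(u.mean(),v.mean()),.088))
for n in("tray","tray_grip","bolt_grip"): print(n,[(np.round(x["xyz"],3).tolist(),round(x["score"],2)) for k in(f,c) for x in env.search_frame(k,n)[:1]])
```

```text
True
t 36.08 p [ 0.6167 -0.0311  0.0304] F [-1.1 -0.6  0.8] op 0.006 ff 0.3
tip d 0.046952929783714854
fin 56 256 260 158 171 [[0.61627878 0.12442173 0.088     ]]
tray [([0.658, -0.028, 0.067], 0.68), ([0.626, -0.023, 0.08], 0.41)]
tray_grip [([0.627, -0.024, 0.078], 0.38)]
bolt_grip [([0.636, 0.116, 0.075], 0.5), ([0.631, 0.126, 0.074], 0.62)]
```

View pics/home.png

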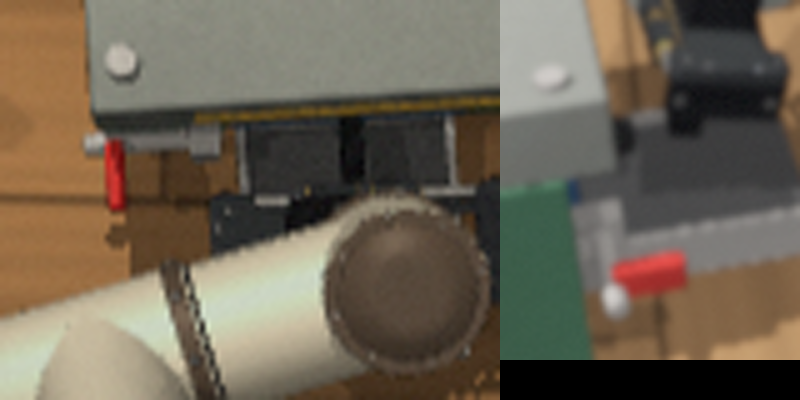

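The tray is home: the panel is out of sight against the face in the right image at (572,190), and the stop came where expected. The bolt fin stands at (115,175) in the left image. Next I push the bolt shut.

Run:
```python
from h import *
B=Rn.from_euler('z',PY,degrees=True).as_matrix(); ax,ay=B[:,0],B[:,1]; L=15
zt=B@[np.sin(np.radians(L)),0,-np.cos(np.radians(L))]
def tip(p): return tool(np.array(p)-.019*zt,L,flip=-1)[:2]
fin=np.array([.599,.1275,.068])+.004*ax   # finger axis x while pushing
A=fin+.04*ay
x,y,z=env.read_state()["position"]
env.move_straight([x-.01,y,z+.045],rate=.25)
p,e=tip(A-.035*ax+[0,0,.04]); env.move_straight(p,e,rate=.25); st()
p,e=tip(A-.03*ax); env.move_straight(p,e,rate=.2)
p,e=tip(A); print(env.move_straight(p,e,rate=.12,force_limit=8)); st()
y0=env.read_state()["position"]
p,e=tip(A-.012*ay); print(env.move_straight(p,e,rate=.1,force_limit=12)); st()
p,e=tip(A-.085*ay); print(env.move_straight(p,e,rate=.035,force_limit=14)); st()
s=env.read_state(); print("travel",(y0-s["position"])@ay)
p,e=tip(A-.085*ay); 
env.move_straight(s["position"]+.008*ay,rate=.1)
env.move_straight(s["position"]+.01*ay-.05*ax,rate=.2)
c=env.grab_frame("scene");f=env.grab_frame("top")
for n in("bolt_grip",): print(n,[(np.round(x["xyz"],3).tolist(),round(x["score"],2)) for k in(f,c) for x in env.search_frame(k,n)[:2]])
r=lambda im:(im[...,2].astype(int)>1.6*im[...,1]+10)&(im[...,2].astype(int)>1.6*im[...,0]+10)
m=r(f["image"]);m2=np.zeros_like(m);m2[150:185,245:290]=m[150:185,245:290];v,u=np.nonzero(m2)
if len(u):print("fin",len(u),u.min(),u.max(),v.min(),v.max(),back(f,(u.mean(),v.mean()),.088))
```

```text
t 38.02 p [0.5734 0.1648 0.0733] F [0.5 0.6 0. ] op 0.003 ff 0.0
False
t 38.77 p [0.6093 0.1683 0.0351] F [-0.2 -0.2 -0.6] op 0.007 ff 0.0
False
t 39.03 p [0.6091 0.1559 0.0344] F [0.2 0.1 0.9] op 0.008 ff 0.0
True
t 40.5 p [0.6145 0.1014 0.0341] F [-1.9  1.9  1.5] op 0.006 ff 1.6
travel 0.06717356348876408
bolt_grip [([0.641, 0.078, 0.078], 0.64), ([0.631, 0.091, 0.076], 0.71)]
fin 59 267 271 157 171 [[0.61851654 0.08782406 0.088     ]]
```

Run:
```python
from h import *
B=Rn.from_euler('z',PY,degrees=True).as_matrix(); ax,ay=B[:,0],B[:,1]
x=env.read_state()["position"]; 
env.move_straight(x+.05*ax+.006*ay,rate=.2); y0=env.read_state()["position"]
print(env.move_straight(y0-.06*ay,rate=.03,force_limit=25)); st()
s=env.read_state()["position"]; print("travel",(y0-s)@ay, s)
env.move_straight(s+.008*ay,rate=.1)
env.move_straight(s+.01*ay-.06*ax,rate=.25)
f=env.grab_frame("top")
im=f["image"].astype(int);m=(im[...,2]>1.6*im[...,1]+10)&(im[...,2]>1.6*im[...,0]+10);m2=np.zeros_like(m);m2[150:185,245:290]=m[150:185,245:290];v,u=np.nonzero(m2)
print("fin",len(u),u.min(),u.max(),v.min(),v.max(),back(f,(u.mean(),v.mean()),.088)); st()
```

```text
True
t 42.65 p [0.616  0.1017 0.0342] F [-1.7  3.8  1. ] op 0.007 ff 1.6
travel 0.01592141132278007 [0.61597505 0.10165806 0.03422658]
fin 59 267 271 157 171 [[0.61851654 0.08782406 0.088     ]]
t 43.34 p [0.5558 0.107  0.0347] F [ 0.2 -0.3  0.9] op 0.009 ff 0.0
```

The bolt is against its stop (25 N, no further travel), and its fin shows 37 mm over. Now the key.

```bash
cat > key.py <<'E'
from h import *; import kin
Z=np.load("P.npz"); P,s=Z["P"],tuple(Z["s"])
K=np.array([.507,-.336,.117]); YW,WA=9.3,4.
T=(Rn.from_euler('z',YW,degrees=True)*Rn.from_euler('y',-35,degrees=True)).as_matrix(); n=T[:,2]
def kq(h,roll=0):
    y=-T[:,1]; z=-n; M=np.c_[np.cross(y,z),y,z]@Rn.from_euler('z',roll-WA,degrees=True).as_matrix()
    pos=K+h*n+(.019+D)*z; e=Rn.from_matrix(M).as_euler('xyz',degrees=True)
    # flip so that j6 runs -16 -> -85
    o=[q for q in kin.solve(P,s,pos,e,n=12)]+[q for q in kin.solve(P,s,pos,Rn.from_matrix(M@np.diag([-1,-1,1])).as_euler('xyz',degrees=True),n=12)]
    q=[q for q in o if -60<q[5]<30 or roll and q[5]<0]
    return pos,e,q
E
python3 - <<'E'
from key import *
pre=kq(.09)[2]; gr=kq(.004)[2]; print(np.round(pre,1),np.round(gr,1))
x,y,z=env.read_state()["position"]
env.move_straight([x-.04,y-.05,.2],rate=.3)
env.set_joints(pre[0].tolist()); st()
im=[]
for o in(.15,.9):
    env.gripper_to(o,40); f=env.grab_frame("top"); c=env.grab_frame("scene"); im.append((f["image"],c["image"]))
tcp=env.read_state()["position"]
for k,(fr,nm) in enumerate(((f,"top"),(c,"scene"))):
    m=cv2.absdiff(im[0][k],im[1][k]).max(2)>40; v,u=np.nonzero(m)
    print(nm,len(u),np.percentile(u,[0,5,50,95,100]),np.percentile(v,[0,5,50,95,100]))
    for lab,t in(("tool",tcp+D*n),("world",tcp+[0,0,D])):
        print(lab,t.round(3),[proj(fr,t+a*T[:,1]+b*n)[0].round(1).tolist() for a in(-.045,.045) for b in(0,.04)])
    cv2.imwrite(f"pics/kd_{nm}.png",m.astype(np.uint8)*255)
    if nm=="top": print({int(r):[int(u[v==r].min()),int(u[v==r].max()),int((v==r).sum())] for r in np.unique(v)})
st()
E
```

```text
[[-36.2  13.1 -14.8 -37.4 -42.3 -16.8]] [[-33.1  20.9 -14.3 -42.3 -35.  -12.5]]
t 45.59 p [ 0.4868 -0.3385  0.1458] F [ 0.2  0.3 -0.4] op 0.007 ff 0.0
top 191 [377. 396. 403. 431. 445.] [213. 215. 225. 279. 359.]
tool [ 0.467 -0.343  0.175] [[426.8, 210.1], [431.7, 217.0], [397.0, 214.4], [401.1, 221.4]]
world [ 0.487 -0.339  0.181] [[426.4, 203.3], [431.2, 210.0], [396.5, 207.6], [400.6, 214.4]]
{213: [396, 399, 4], 214: [396, 399, 4], 215: [396, 399, 4], 216: [396, 399, 4], 217: [397, 400, 4], 218: [397, 407, 6], 219: [397, 404, 8], 220: [395, 405, 11], 221: [396, 408, 12], 222: [397, 406, 9], 223: [397, 409, 10], 224: [397, 410, 13], 225: [396, 410, 12], 226: [399, 407, 8], 230: [409, 410, 2], 231: [406, 410, 4], 232: [403, 409, 6], 233: [402, 409, 7], 234: [402, 408, 6], 235: [402, 408, 7], 236: [402, 407, 6], 237: [402, 407, 6], 238: [402, 404, 3], 239: [403, 405, 3], 240: [403, 405, 3], 254: [394, 395, 2], 255: [394, 395, 2], 256: [395, 395, 1], 267: [393, 393, 1], 276: [430, 430, 1], 277: [429, 431, 3], 278: [429, 433, 5], 279: [428, 433, 6], 280: [428, 432, 4], 304: [377, 377, 1], 310: [436, 436, 1], 332: [438, 438, 1], 359: [445, 445, 1]}
scene 604 [254. 258. 267. 312. 326.] [ 76.    82.15 106.   147.85 157.  ]
tool [ 0.467 -0.343  0.175] [[256.8, 110.9], [263.0, 100.6], [264.9, 122.1], [271.5, 111.4]]
world [ 0.487 -0.339  0.181] [[250.9, 110.1], [257.1, 99.7], [258.7, 121.3], [265.3, 110.5]]
t 47.61 p [ 0.4866 -0.3393  0.1465] F [-1.   0.1 -0.6] op 0.898 ff 0.0
```

The finger tips match the "tool short by 35 mm" model: row 213 seen, 214 predicted. Now I grip and turn.

Run:
```python
from key import *
x=env.read_state()
env.gripper_to(.75,40)
print(env.move_straight(x["position"]-.085*n,rate=.12,force_limit=8)); st()
env.gripper_to(0.0,40); st()
q=env.read_state()["joint_positions"]; w0=env.read_state()["wrist_torque"]@n
def tq(): 
    s=env.read_state(); return round(float((s["wrist_torque"])@n-w0),3), s["force"].round(1), round(s["opening"],3)
for a in(30,60,66,70,74):
    q2=np.array(q); q2[5]-=a; env.set_joints(q2.tolist()); print(a,tq())
env.dwell(.3); st()
```

```text
False
t 49.04 p [ 0.5348 -0.3317  0.0773] F [-0.4 -0.1  0.5] op 0.753 ff 0.0
t 49.95 p [ 0.5351 -0.3332  0.0771] F [ 1.2 -5.  -2.1] op 0.151 ff 39.9
30 (0.717, array([ 1.1, -4.8, -3.1]), 0.146)
60 (0.792, array([-0.9, -7.7, -4.4]), 0.147)
66 (0.858, array([-0.2, -8.9, -6.4]), 0.146)
70 (0.895, array([-0.8, -9.4, -6.5]), 0.148)
74 (1.276, array([-1.7, -8. , -5.9]), 0.148)
t 52.13 p [ 0.5341 -0.3362  0.076 ] F [-1.  -8.9 -6.8] op 0.147 ff 40.0
```

Run:
```python
from key import *
q=env.read_state()["joint_positions"]; a=env.read_state()["wrist_torque"]@n
q=np.array(q); q[5]-=2.5; env.set_joints(q.tolist()); env.dwell(.5); print(a,env.read_state()["wrist_torque"]@n); st()
env.gripper_to(1.0); env.dwell(.4); st()
x=env.read_state()["position"]; env.move_straight(x+.11*n,rate=.2); st()
f=env.grab_frame("top"); c=env.grab_frame("scene")
cv2.imwrite("pics/end_top.png",f["image"]); cv2.imwrite("pics/end_scene.png",c["image"])
im=c["image"].astype(int); m=(im[...,2]>1.6*im[...,1]+10)&(im[...,2]>1.6*im[...,0]+10)
k=np.load("k.npz")["ks"]; w=np.zeros_like(m); w[120:152,230:264]=m[120:152,230:264]; print("key IoU with rest",(w&k).sum()/(w|k).sum(),k.sum(),w.sum())
for n_ in("brass_bowl","steel_bowl","copper_bowl","punch","die_ring","hammer","scrap_pot"):
    print(n_,[(np.round(d["xyz"],3).tolist(),round(d["score"],2)) for fr in(c,f) for d in env.search_frame(fr,n_)[:3]])
```

```text
0.7072257672219633 0.9974133370711346
t 52.88 p [ 0.534  -0.3363  0.0759] F [-0.3 -2.8 -2.2] op 0.151 ff 40.0
t 54.64 p [ 0.5341 -0.3362  0.076 ] F [-0.6  0.   0. ] op 1.002 ff 0.0
t 55.34 p [ 0.4717 -0.346   0.1655] F [-1.  -0.1 -0.3] op 1.0 ff 0.0
key IoU with rest 0.9640287769784173 134 139
brass_bowl [([0.573, 0.385, 0.024], 0.89), ([0.512, -0.332, 0.108], 0.56), ([0.574, 0.39, 0.018], 0.48)]
steel_bowl [([0.528, 0.282, 0.026], 0.8), ([0.577, 0.384, 0.028], 0.51), ([0.626, -0.024, 0.082], 0.41), ([0.533, 0.287, 0.012], 0.52)]
copper_bowl [([0.4, 0.528, 0.023], 0.9), ([0.355, 0.431, 0.014], 0.73), ([0.575, 0.388, 0.026], 0.19), ([0.407, 0.533, 0.011], 0.61), ([0.351, 0.432, 0.004], 0.49)]
punch [([0.393, 0.177, 0.019], 0.78), ([0.446, -0.159, 0.012], 0.69), ([0.393, 0.172, 0.019], 0.48)]
die_ring [([0.446, -0.156, 0.012], 0.69), ([0.534, 0.291, 0.013], 0.61), ([0.444, -0.164, 0.01], 0.6)]
hammer [([0.294, -0.276, 0.016], 0.59), ([0.3, -0.278, 0.024], 0.95)]
scrap_pot [([0.252, 0.37, 0.046], 0.85), ([0.393, 0.176, 0.021], 0.56), ([0.256, 0.388, 0.018], 0.65)]
```

```bash
python3 -c "
from workcell import env
print(env.close_job())"
```

```text
the job is handed in; nothing more can be done
None
```

The job is handed in at about 55 s: the copper bowl was set down in the ring, the tray pushed home, the bolt slid to its stop, and the key turned to its stop, held and seen back at rest. Once the tray went in, I could no longer see whether the bowl was still in the ring.

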